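# Hang the bead-tube rack on its two catch hooks

### The arm

A 6-joint arm with a two-finger parallel gripper is mounted at the origin on a cart in front of the work surface, level with it; the furniture and walls round the work are solid. World frame = base frame: x ahead of the robot, y to its left, z up, the work surface at z = 0. Lengths are in m, angles in rad, forces in N, time in s.
With the tool pointing down it reaches from about 0.3 to 0.875 m from the base axis. Payload 6.4 kg.
Tool frame: the origin (TCP) lies between the finger pads; the fingertips stand 25 mm ahead of it and the grasp point (between the pads) lies 6 mm ahead of it (r.tip_reach is the distance from the TCP to the fingertips, in m); z points along the fingers, y is the direction in which the jaws open and shut (so a half turn about z gives the same grasp; the last joint's range is limited). The gripper opens to 88 mm and grips with 3 to 60 N. Pads are 18 mm wide; open, the fingers measure 123 mm over their backs; the gripper's body (75 mm by 187 mm) begins 45 mm behind the grasp point.
Start: joints at [0.931, 0.181, 1.607, -0, 1.354, -0.206], TCP at [0.242, 0.522, 0.264] pointing down, gripper open.
Joint ranges: [-2.99, 2.99], [-0.89, 2.07], [0.3, 2.58], [-1.14, 4.28], [0, 2.63], [-3.12, 3.12]. Speed limits (rad/s): [2.57, 2.57, 3.01, 3.14, 3.14, 3.14].

### API

Orientations are given as a rotation vector (axis times angle).
In Python, from workcell import r gives the robot as it stands.
- The arm moves only by the tool drive_tool, never from a script. Its argument "increments" is a list of rows, each a list of 3 entries, a list of its own where there are three numbers: the shift along the tool's x, y, z in cm, then the turn about the tool's z in degrees, then the closure in counts, from 0 (fully open) to 255 (shut). In form: [[[dx, dy, dz], twist, grip], ...]. A call has 1 to 8 rows; each row shifts and turns the pose as measured when the row begins, along the tool's axes as they then stand; what a row does not reach is not made up. A row lasts 1/10 s, in which the tool goes at most 50 mm and 8.59 degrees, less where a joint would pass 70% of its speed; a pose out of reach is approached as far as the arm can. A call is refused whole if a number of a shift passes 5 or a number of a turn 8.59, either way. A call with a gripper value outside its range is refused whole. The fingers move at their own pace and stop on an object; the grip force is fixed at half the most. Time passes only in rows, so rows that do not move let the fingers close. It gives the time, the measured TCP pose, the force and the opening at its end, in the units of the state.
- r.get_obs(): the state, without advancing time (a new reading comes with each control period).
- r.capture(name): name is "side" or "top" or "wrist"; returns (picture, depth): 384x512x3 uint8, red, green, blue; 384x512 float32, m along the optical axis (not along the pixel's ray), 0 where there is no reading.
- r.camera_params(name): a dict with "K" (3x3 intrinsics, pixels), "view" (4x4, takes a point from world to camera coordinates); the wrist camera has in their place "T_tool_cam" (4x4, takes a point from camera to tool coordinates, whose origin is the TCP and whose axes are the flange's). Camera axes: x right, y down, z forward; pixel columns grow to the right and rows downward; lengths in m; the calibration is good to about 2 mm. A picture is of the moment at which its call begins: read the wrist's pose just before it. camera_params takes no time and is no camera call.
- r.finish_job(): hands the job in, once; it reports no verdict.
The state is a dict: "time_s": time; "q": joint angles; "qd": joint speeds; "tau": joint torques, N m; "tcp_pos": TCP position; "orientation": TCP orientation; "ft_force": force on the tool from outside, world axes, zero at the start; "torque": the same for the moment, N m; "opening": finger opening in m.
Only numpy, scipy, OpenCV 4.12 (cv2) and the standard library are available. Lean on these libraries where they do the work, as an engineer would, in place of code of your own. Each camera call takes 0.05 s, during which the arm holds its last target.

### The job

Take the bead-tube rack by the rubber sleeve of its bar and hang it on the two hooks of the bench stand: lay the bar over both hooks, feel it up against their upturned tips, and press it down gently, without forcing anything, until both ends have snapped fully home under the spring catches. Do not let go of it before you have made sure that both ends are seated; keep the four tubes standing in the rack and leave the other things on the bench where they are.

Things in the scene. Friction and masses are not known exactly. Their poses are not given: they have to be found in the camera images.
- bar_middle (a point): Middle of the hanging bar of the rack (white wire frame, clear trough with four bead tubes, standing on wire feet 52 mm deep). The bar runs along y (x back, z up), axis 130 mm above the feet; its black rubber sleeve here is 12 mm thick, 60 mm long: pinch it front and back, closing along x. 48 mm free from the bar's axis down to the tubes. About 0.4 kg, varies; balanced.
- bar_left (a point): Point on the axis of the bar (10 mm steel), 100 mm from its middle at the +y end, where it goes into a hook. The bar is free there from 89 mm (wire frame) to 111 mm (black end knob, 18 mm thick) from the middle.
- bar_right (a point): The same point at the -y end of the bar, 100 mm from its middle. Rack and hooks are light: never load them against each other with more than about 25 N.
- stand: Grey two-post stand fixed to the bench; origin under its middle at bench level, x back, y left, z up. On its posts a cross bar carries two steel hooks (12 mm wide, y = +100 and -100 mm) pointing to -x. Set by hand, they stand 5 to 27 mm nearer (-x) than the marks, and each hook up to 1.5 mm off that by itself. Not measured: feel or look. Their height is fixed; nothing stands above z = 195 mm.
- left_mark (a point): Place of the bar's axis in the left hook's seat if the hooks were pushed fully back: 45 mm in front (-x) of the stand's origin, 100 mm left, 170 mm up; axes as the stand's. Each hook from the back: level shank (bar lying on it: axis at z = 187 mm; 60 mm free), open seat 12.5 mm wide (bar axis at z = 170 mm), upturned black-tipped lip, top at z = 195 mm.
- right_mark (a point): The same for the right hook. A white nylon spring catch bulges 4.5 mm from the back wall of each seat: a bar drawn against the lips rests on the catches, axis at z = 183 mm, and must be pressed (6 to 8 N a hook, the rack's weight included) to snap past them to 170 mm. They then hold it against a light lift. Bring the rack in from the front: its frame hangs between the hooks, 5 mm free each side.
- tube_0_centre (a point): Centre of the capped blue bead tube, 16 mm across, 74 mm tall, standing loose in a cell of the rack's trough.
- tube_1_centre (a point): Centre of the capped pink bead tube, 16 mm across, 74 mm tall, standing loose in a cell of the rack's trough.
- tube_2_centre (a point): Centre of the capped cream bead tube, 16 mm across, 74 mm tall, standing loose in a cell of the rack's trough.
- tube_3_centre (a point): Centre of the capped green bead tube, 16 mm across, 74 mm tall, standing loose in a cell of the rack's trough.
- frost_pot_centre (a point): Centre (half-way up) of a small frosted screw-top pot, 50 mm across, 38 mm high, standing on the bench; leave it alone.
- cream_jar_centre (a point): Centre (half-way up) of a white screw-top jar, 48 mm across, 46 mm high, standing on the bench; leave it alone.
- vial_centre (a point): Centre (half-way up) of a small clear glass vial, 24 mm across, 44 mm high, standing on the bench; leave it alone.

How it is judged:
By the outcome, as a careful person would: the job done as asked, in the order asked, and still so for the second after the job is handed in, with the robot touching nothing.
It also fails if it takes over 53 s, if anything falls off the work surface, if the arm or the gripper's body presses on something with over 40 N, if the wrist force passes 120 N, or if a joint passes its speed limit or range.

## Working session

There is one attempt and no reset: what is moved stays moved. The work goes in short steps, Python scripts to look and compute and a tool call to move; the robot and the scene stay as the last step left them, time stands still between calls to the robot, and variables do not carry over. Pictures are saved under pics/ and viewed, and the job is handed in when it is done.

Besides the shell and the picture viewer there is one more tool, called after "Call:" as name(argument=value, ...), one argument or row to a line, values as JSON. drive_tool: Moves the arm, as the interface text tells. Its arguments: {"type":"object","properties":{"increments":{"type":"array"}},"required":["increments"]}

```bash
ls; mkdir -p pics; cat > h.py <<'E'
from workcell import r
import numpy as np, cv2
from scipy.spatial.transform import Rotation as R
def cap(n,name):
    o=r.get_obs(); im,d=r.capture(n); cv2.imwrite(f'pics/{name}.png',im[:,:,::-1]); np.savez(f'pics/{name}.npz',im=im,d=d,p=o['tcp_pos'],o=o['orientation']); return im,d
def T(n,f):
    c=r.camera_params(n)
    if 'view' in c: return np.linalg.inv(np.array(c['view']))
    M=np.eye(4); M[:3,:3]=R.from_rotvec(f['o']).as_matrix(); M[:3,3]=f['p']; return M@np.array(c['T_tool_cam'])
def pts(n,name):
    f=np.load(f'pics/{name}.npz'); K=np.array(r.camera_params(n)['K']); d=f['d']; v,u=np.mgrid[:384,:512]
    P=np.stack([(u-K[0,2])/K[0,0]*d,(v-K[1,2])/K[1,1]*d,d],-1); M=T(n,f); return P@M[:3,:3].T+M[:3,3]
def crop(name,out,u0,u1,v0,v1,s):
    im=cv2.imread(f'pics/{name}.png')[v0:v1,u0:u1]; cv2.imwrite(f'pics/{out}.png',cv2.resize(im,None,fx=s,fy=s,interpolation=cv2.INTER_CUBIC))
E
python3 - <<'E'
from h import *
o=r.get_obs(); print(o)
for n in ('side','top'):
    cap(n,n+'0'); print(n,r.camera_params(n))
print(r.camera_params('wrist'))
E
```

```text
pics
{'time_s': 0.0, 'q': array([ 9.30724552e-01,  1.81513903e-01,  1.60794554e+00, -2.80753855e-05,
        1.35382342e+00, -2.06319349e-01]), 'qd': array([-0.00040554, -0.00048476,  0.00097811, -0.00109259, -0.0001504 ,
        0.00121705]), 'tau': array([-3.03446723e-04, -4.33873165e+01, -3.41846895e+01,  7.00878329e-02,
        3.84866958e-02, -8.94398454e-05]), 'tcp_pos': array([0.24137236, 0.52136287, 0.26285556]), 'orientation': array([-6.75854627e-01, -3.06734660e+00,  2.43791373e-03]), 'ft_force': array([0.42068969, 0.12728319, 0.15692408]), 'torque': array([-0.02384435,  0.01667519, -0.00237961]), 'opening': 0.08833609704910453}
side {'K': array([[384.45000703,   0.        , 250.50524038],
       [  0.        , 384.45000703, 191.50636482],
       [  0.        ,   0.        ,   1.        ]]), 'view': array([[-0.95360944, -0.30031497,  0.02097492,  0.54864237],
       [-0.16728687,  0.47069217, -0.86629325,  0.1974991 ],
       [ 0.2502881 , -0.82961425, -0.49909525,  1.26399557],
       [ 0.        ,  0.        ,  0.        ,  1.        ]])}
top {'K': array([[379.49045943,  
[... 202 characters left out ...]
      [-0.98252196,  0.01968371, -0.18510308,  0.55870473],
       [ 0.1849982 , -0.00703804, -0.98271366,  1.13396837],
       [ 0.        ,  0.        ,  0.        ,  1.        ]])}
{'K': array([[277.77296041,   0.        , 251.46118613],
       [  0.        , 277.77296041, 190.38043306],
       [  0.        ,   0.        ,   1.        ]]), 'T_tool_cam': array([[-3.24708965e-04, -9.46005504e-01, -3.24150399e-01,
         8.43699958e-02],
       [ 9.99999889e-01, -4.17786252e-04,  2.17550759e-04,
         2.67390683e-05],
       [-3.41229796e-04, -3.24150293e-01,  9.46005534e-01,
        -1.21804063e-01],
       [ 0.00000000e+00,  0.00000000e+00,  0.00000000e+00,
         1.00000000e+00]])}
```

View pics/top0.png

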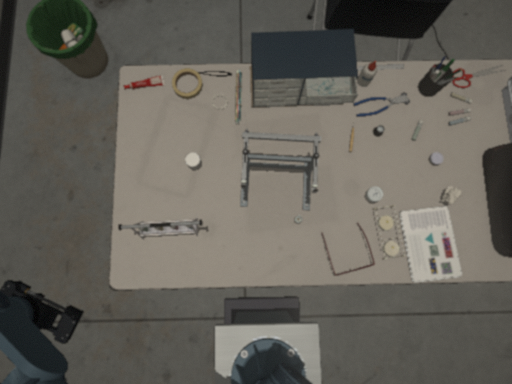

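View pics/side0.png

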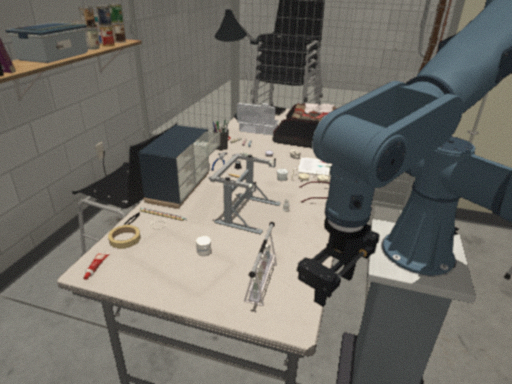

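```bash
python3 - <<'E'
from h import *
crop('top0','c1',110,220,205,250,7)
crop('top0','c2',230,330,120,220,6)
crop('side0','c3',205,305,140,310,3.5)
P=pts('top','top0')
for v,u in [(228,121),(225,163),(222,205),(161,244),(189,315),(207,244),(207,307),(135,247),(138,316)]: print(u,v,P[v-1:v+2,u-1:u+2].reshape(-1,3).round(3)[[1,3,4,5,7]].tolist())
E
```

```text
121 228 [[0.443, 0.413, 0.132], [0.439, 0.413, 0.14], [0.44, 0.413, 0.131], [0.44, 0.409, 0.134], [0.437, 0.413, 0.131]]
163 225 [[0.449, 0.293, 0.134], [0.446, 0.296, 0.135], [0.446, 0.293, 0.135], [0.446, 0.29, 0.136], [0.444, 0.294, 0.129]]
205 222 [[0.469, 0.19, -0.001], [0.466, 0.193, 0.001], [0.466, 0.19, -0.004], [0.466, 0.187, 0.0], [0.463, 0.19, -0.001]]
244 161 [[0.619, 0.058, 0.184], [0.617, 0.061, 0.182], [0.617, 0.058, 0.18], [0.617, 0.055, 0.182], [0.614, 0.058, 0.182]]
315 189 [[0.538, -0.14, 0.169], [0.531, -0.133, 0.192], [0.53, -0.135, 0.197], [0.53, -0.138, 0.196], [0.527, -0.135, 0.196]]
244 207 [[0.514, 0.064, 0.008], [0.511, 0.067, 0.005], [0.512, 0.064, 0.001], [0.512, 0.061, 0.001], [0.509, 0.064, -0.003]]
307 207 [[0.51, -0.139, 0.007], [0.507, -0.136, 0.007], [0.506, -0.138, 0.012], [0.507, -0.143, 0.003], [0.504, -0.139, 0.006]]
247 135 [[0.696, 0.048, 0.183], [0.693, 0.051, 0.184], [0.693, 0.048, 0.182], [0.693, 0.046, 0.182], [0.69, 0.048, 0.183]]
316 138 [[0.682, -0.148, 0.185], [0.682, -0.146, 0.179], [0.679, -0.147, 0.185], [0.681, -0.151, 0.182], [0.677, -0.148, 0.183]]
```

View pics/c1.png

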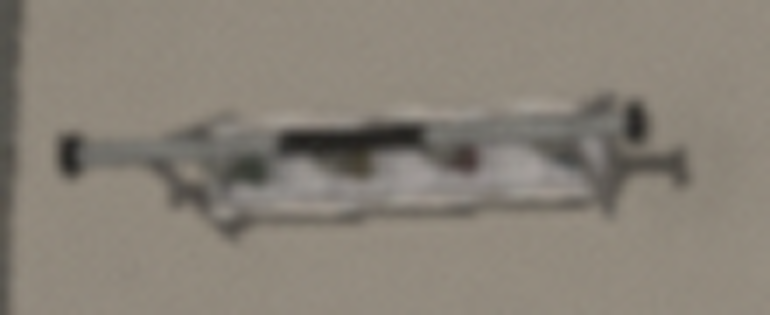

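View pics/c2.png

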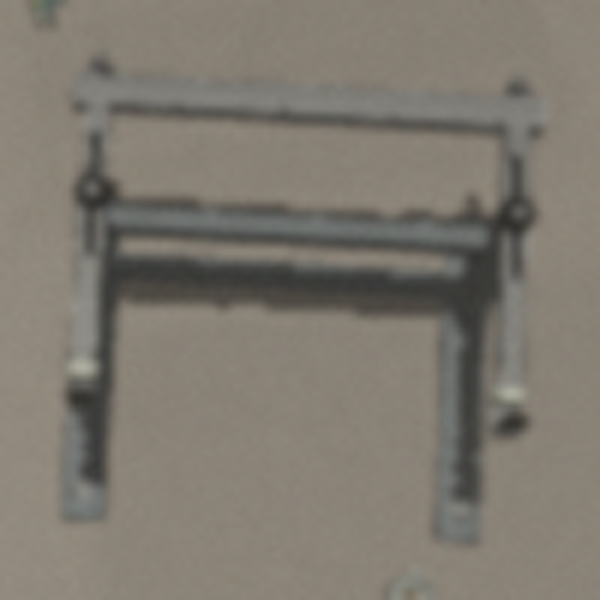

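View pics/c3.png

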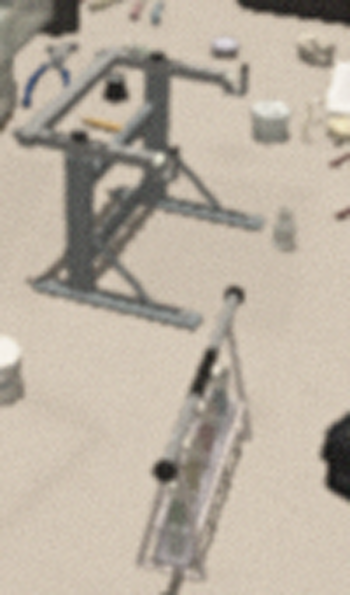

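```bash
python3 - <<'E'
from h import *
P=pts('top','top0').reshape(-1,3); im=np.load('pics/top0.npz')['im'].reshape(-1,3).astype(int)
m=(P[:,2]>.118)&(P[:,2]<.15)&(abs(P[:,0]-.445)<.04)&(abs(P[:,1]-.3)<.14)
Q=P[m]; c=im[m].sum(1)
k=np.polyfit(Q[:,1],Q[:,0],1); res=Q[:,0]-np.polyval(k,Q[:,1]); g=abs(res)<.012
k=np.polyfit(Q[g,1],Q[g,0],1); print(k,np.degrees(np.arctan(k[0])),g.sum(),Q[g,1].min(),Q[g,1].max(),np.median(Q[g,2]))
for lo in np.arange(.18,.43,.01):
    s=g&(Q[:,1]>=lo)&(Q[:,1]<lo+.01); 
    if s.any(): print(round(lo,3),s.sum(),Q[s].mean(0).round(4),c[s].min(),int(c[s].mean()))
print()
m=(P[:,2]>.155)&(P[:,2]<.21)&(abs(P[:,0]-.6)<.13)&(abs(P[:,1]+.04)<.14);Q=P[m];c=im[m].sum(1)
for nm,s in (('cross',Q[:,0]>.665),('L',(Q[:,1]>.03)&(Q[:,0]<.66)),('R',(Q[:,1]<-.12)&(Q[:,0]<.66))):
    q=Q[s]
    if nm=='cross': k=np.polyfit(q[:,1],q[:,0],1);print(k,np.degrees(np.arctan(k[0])),q[:,1].min(),q[:,1].max())
    else:
        for lo in np.arange(.52,.66,.01):
            t=(q[:,0]>=lo)&(q[:,0]<lo+.01)
            if t.any(): print(nm,round(lo,3),t.sum(),q[t].mean(0).round(4),q[t][:,2].max().round(3),c[s][t].min(),c[s][t].max())
E
```

```text
[-0.03539865  0.45795275] -2.027346799671652 335 0.18403477601548118 0.42163624728637294 0.13494654668919925
0.18 16 [0.4505 0.1867 0.1379] 130 195
0.19 14 [0.451  0.1953 0.1347] 265 312
0.2 12 [0.4512 0.2047 0.1343] 289 324
0.21 13 [0.4504 0.2144 0.1343] 295 323
0.22 10 [0.4498 0.2251 0.1353] 321 341
0.23 12 [0.4502 0.2354 0.1341] 337 353
0.24 14 [0.4492 0.2454 0.1343] 328 341
0.25 14 [0.4494 0.2552 0.1345] 267 325
0.26 11 [0.4481 0.2652 0.135 ] 278 323
0.27 16 [0.4486 0.2756 0.1342] 105 224
0.28 15 [0.4469 0.2853 0.1358] 103 173
0.29 13 [0.4474 0.2954 0.1347] 103 148
0.3 14 [0.4472 0.3049 0.1356] 103 158
0.31 14 [0.4479 0.3148 0.1352] 101 170
0.32 18 [0.4466 0.3254 0.1341] 101 199
0.33 11 [0.4457 0.3353 0.1347] 257 302
0.34 14 [0.4458 0.3452 0.1337] 232 309
0.35 14 [0.4456 0.3551 0.1333] 268 323
0.36 11 [0.4453 0.3644 0.1342] 276 313
0.37 11 [0.4444 0.3744 0.1344] 303 333
0.38 14 [0.4436 0.3851 0.1333] 251 323
0.39 14 [0.4436 0.3944 0.1347] 321 337
0.4 15 [0.4436 0.4051 0.1342] 307 328
0.41 23 [0.4435 0.4153 0.1361] 127 218
0.42 2 [0.4428 0.4208 0.1346] 273 294

[0.06202665 0.68846
[... 624 characters left out ...]
327
R 0.52 17 [ 0.5271 -0.135   0.1855] 0.198 154 308
R 0.53 9 [ 0.5347 -0.1356  0.1769] 0.196 215 361
R 0.54 22 [ 0.5445 -0.137   0.178 ] 0.184 324 502
R 0.55 16 [ 0.5546 -0.136   0.1803] 0.185 314 399
R 0.56 18 [ 0.5652 -0.138   0.1819] 0.185 311 394
R 0.57 16 [ 0.5752 -0.1403  0.1817] 0.184 321 389
R 0.58 19 [ 0.5852 -0.1405  0.1824] 0.187 263 385
R 0.59 15 [ 0.5954 -0.1412  0.1819] 0.186 256 386
R 0.6 19 [ 0.6054 -0.1417  0.1823] 0.186 243 357
R 0.61 18 [ 0.6158 -0.1415  0.1798] 0.19 175 361
R 0.62 27 [ 0.6246 -0.1418  0.1856] 0.196 148 274
R 0.63 14 [ 0.6346 -0.1415  0.1817] 0.191 178 291
R 0.64 17 [ 0.6443 -0.1442  0.1806] 0.186 213 334
R 0.65 19 [ 0.6551 -0.1442  0.1805] 0.187 231 350
```

Call:
drive_tool(
  increments=[
    [[-3.5,-1.4,0],0,0],
    [[-3.5,-1.4,0],0,0],
    [[-3.5,-1.4,0],0,0],
    [[-3.5,-1.4,0],0,0],
    [[-3.5,-1.4,0],0,0],
    [[-3.5,-1.4,0],0,0],
    [[-3.5,-1.4,0],0,0],
    [[-3.4,-1.4,0],0,0],
  ],
)

```text
time_s: 0.9
tcp_pos: [0.4499, 0.2974, 0.2592]
orientation: [-0.66, -3.066, 0.007]
ft_force: [0.2, -0.2, 0.2]
opening: 0.0881
```

Call:
drive_tool(
  increments=[
    [[0,0,0],8,0],
    [[0,0,0],8,0],
    [[0,0,0],8,0],
    [[0,0,0],8,0],
    [[0,0,0],8,0],
    [[0,0,0],8,0],
    [[0,0,0],8,0],
    [[0,0,0],7,0],
  ],
)

```text
time_s: 1.7
tcp_pos: [0.4521, 0.291, 0.2551]
orientation: [-2.223, -2.214, 0.022]
ft_force: [-0.4, 0.1, -0.5]
opening: 0.0884
```

```bash
cat >> h.py <<'E'
def st():
    o=r.get_obs(); M=R.from_rotvec(o['orientation']).as_matrix()
    print('t %.2f pos %s yang %.2f tilt %s F %s Tq %s op %.4f'%(o['time_s'],o['tcp_pos'].round(4),np.degrees(np.arctan2(M[1,1],M[0,1])),M[:2,2].round(4),o['ft_force'].round(2),o['torque'].round(3),o['opening']))
    return o,M
def go(x,y,z,yang):
    o,M=st(); d=M.T@(np.array([x,y,z])-o['tcp_pos']); a=np.degrees(np.arctan2(M[1,1],M[0,1]))
    print('tool cm',(d*100).round(2),'twist',round(a-yang,2))
E
python3 - <<'E'
from h import *
go(.4474,.301,.136,2.03)
E
```

```text
t 1.70 pos [0.4521 0.291  0.2551] yang -0.25 tilt [-0.0129 -0.0072] F [-0.36  0.1  -0.51] Tq [-0.047  0.027  0.001] op 0.0884
tool cm [ 1.09 -0.32 11.91] twist -2.28
```

```bash
python3 - <<'E'
from h import *
cap('wrist','w1'); crop('w1','w1c',0,512,0,384,1.5)
P=pts('wrist','w1').reshape(-1,3); im=np.load('pics/w1.npz')['im'].reshape(-1,3).astype(int)
m=(P[:,2]>.12)&(P[:,2]<.15)&(abs(P[:,0]-.447)<.02)&(abs(P[:,1]-.3)<.14)
Q=P[m];c=im[m].sum(1)
k=np.polyfit(Q[:,1],Q[:,0],1);print(k,m.sum(),np.percentile(Q[:,2],[5,50,95]))
for lo in np.arange(.18,.43,.01):
    s=(Q[:,1]>=lo)&(Q[:,1]<lo+.01)
    if s.any(): print(round(lo,3),s.sum(),Q[s].mean(0).round(4),c[s].min(),int(c[s].mean()))
E
```

```text
[-0.03670675  0.46000402] 3181 [0.1320078  0.13524711 0.13838977]
0.18 150 [0.4528 0.1874 0.1361] 22 163
0.19 87 [0.4534 0.1946 0.1344] 47 444
0.2 82 [0.4526 0.2049 0.1346] 466 520
0.21 79 [0.452  0.2152 0.1346] 378 512
0.22 86 [0.4517 0.2251 0.1347] 262 316
0.23 89 [0.4515 0.235  0.1345] 259 277
0.24 92 [0.4509 0.2451 0.1347] 262 331
0.25 90 [0.4508 0.2551 0.1348] 256 282
0.26 102 [0.4502 0.2647 0.1346] 252 284
0.27 116 [0.4499 0.2754 0.1353] 36 102
0.28 129 [0.4495 0.285  0.1352] 36 97
0.29 132 [0.4492 0.2951 0.1355] 30 87
0.3 140 [0.4487 0.3052 0.1354] 37 83
0.31 145 [0.4485 0.3152 0.1353] 29 101
0.32 144 [0.4481 0.3251 0.1355] 37 93
0.33 137 [0.4477 0.3349 0.1347] 88 316
0.34 130 [0.4473 0.3452 0.1348] 261 289
0.35 148 [0.447  0.3551 0.1345] 265 435
0.36 138 [0.4464 0.3652 0.1348] 437 537
0.37 157 [0.4463 0.375  0.1348] 438 542
0.38 158 [0.4458 0.3849 0.1347] 390 525
0.39 175 [0.4455 0.395  0.1347] 382 530
0.4 171 [0.4451 0.4051 0.1348] 387 529
0.41 304 [0.4449 0.4147 0.1371] 38 162
```

View pics/w1c.png

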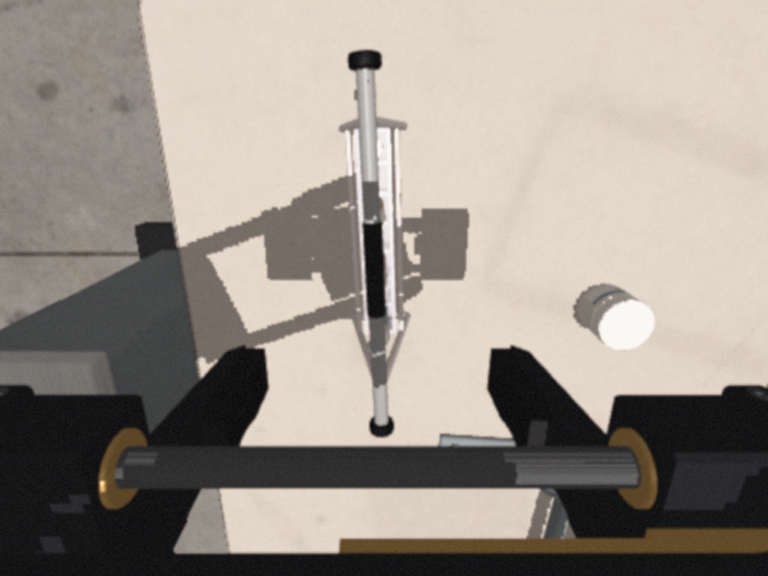

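Call:
drive_tool(
  increments=[
    [[1.1,-0.2,3],-2.4,0],
    [[0,0,3],0,0],
    [[0,0,2],0,0],
  ],
)

```text
time_s: 2.05
tcp_pos: [0.4514, 0.3026, 0.1761]
orientation: [-2.176, -2.265, 0.011]
ft_force: [-0.9, -0.3, -0.3]
opening: 0.0883
```

```bash
python3 - <<'E'
from h import *
go(.4488,.301,.136,2.1)
E
```

```text
t 2.05 pos [0.4514 0.3026 0.1761] yang 2.29 tilt [-0.0059 -0.0045] F [-0.89 -0.29 -0.32] Tq [-0.028  0.035 -0.01 ] op 0.0883
tool cm [-0.13 -0.24  4.01] twist 0.19
```

Call:
drive_tool(
  increments=[
    [[-0.1,-0.2,2],0.2,0],
    [[0,0,1.3],0,0],
    [[0,0,0.5],0,0],
    [[0,0,0.2],0,0],
  ],
)

```text
time_s: 2.45
tcp_pos: [0.4469, 0.3006, 0.131]
orientation: [-2.169, -2.267, 0.021]
ft_force: [0.8, 0.7, 0.4]
opening: 0.0882
```

```bash
python3 - <<'E'
from h import *
go(.4488,.301,.136,2.1)
E
```

```text
t 2.45 pos [0.4469 0.3006 0.131 ] yang 2.53 tilt [-0.0118 -0.0068] F [0.76 0.65 0.44] Tq [-0.071  0.044 -0.008] op 0.0882
tool cm [ 0.03  0.18 -0.5 ] twist 0.43
```

Call:
drive_tool(
  increments=[
    [[0,0.15,-0.4],0.4,0],
    [[0,0,0],0,0],
  ],
)

```text
time_s: 2.65
tcp_pos: [0.4494, 0.301, 0.1364]
orientation: [-2.177, -2.26, 0.018]
ft_force: [-0.6, 0.2, 0.0]
opening: 0.0882
```

```bash
python3 - <<'E'
from h import *
go(.4488,.301,.136,2.1)
E
```

```text
t 2.65 pos [0.4494 0.301  0.1364] yang 2.14 tilt [-0.0104 -0.0062] F [-0.55  0.19  0.02] Tq [-0.067  0.03   0.007] op 0.0882
tool cm [ 0.01 -0.06  0.04] twist 0.04
```

Well aligned; close.

Call:
drive_tool(
  increments=[
    [[0,0,0],0,150],
    [[0,0,0],0,200],
    [[0,0,0],0,255],
    [[0,0,0],0,255],
    [[0,0,0],0,255],
    [[0,0,0],0,255],
    [[0,0,0],0,255],
    [[0,0,0],0,255],
  ],
)

```text
time_s: 3.45
tcp_pos: [0.451, 0.3016, 0.1391]
orientation: [-2.178, -2.262, 0.011]
ft_force: [0.7, 0.1, -0.2]
opening: 0.026
```

```bash
python3 - <<'E'
from h import *
st()
E
```

```text
t 3.45 pos [0.451  0.3016 0.1391] yang 2.17 tilt [-0.0058 -0.0045] F [ 0.67  0.08 -0.16] Tq [-0.062  0.015 -0.015] op 0.0260
```

Call:
drive_tool(
  increments=[
    [[0,-0.15,0.2],0,255],
    [[0,0,0],0,255],
    [[0,0,0],0,255],
    [[0,0,0],0,255],
  ],
)

```text
time_s: 3.85
tcp_pos: [0.449, 0.3015, 0.1368]
orientation: [-2.178, -2.262, 0.013]
ft_force: [-0.9, 0.4, 1.0]
opening: 0.0106
```

```bash
python3 - <<'E'
from h import *
st()
E
```

```text
t 3.85 pos [0.449  0.3015 0.1368] yang 2.17 tilt [-0.0068 -0.0047] F [-0.93  0.43  0.99] Tq [-0.051  0.112  0.036] op 0.0106
```

Call:
drive_tool(
  increments=[
    [[0,0,-0.3],0,255],
    [[0,0,-0.5],0,255],
    [[0,0,-1],0,255],
    [[0,0,-1],0,255],
    [[0,0,-1],0,255],
    [[0,0,-1],0,255],
    [[0,0,-0.6],0,255],
    [[0,0,-0.3],0,255],
  ],
)

```text
time_s: 4.65
tcp_pos: [0.4481, 0.3012, 0.1971]
orientation: [-2.177, -2.261, 0.018]
ft_force: [0.2, 0.6, -4.5]
opening: 0.0105
```

```bash
python3 - <<'E'
from h import *
go(.51,-.036,.222,-3.8)
cap('side','s2'); crop('s2','s2c',200,340,170,320,5)
cap('wrist','w2')
E
```

```text
t 4.65 pos [0.4481 0.3012 0.1971] yang 2.17 tilt [-0.0101 -0.0061] F [ 0.17  0.65 -4.5 ] Tq [-0.1    0.032  0.028] op 0.0105
tool cm [-33.94   4.88  -2.35] twist 5.97
```

View pics/s2c.png

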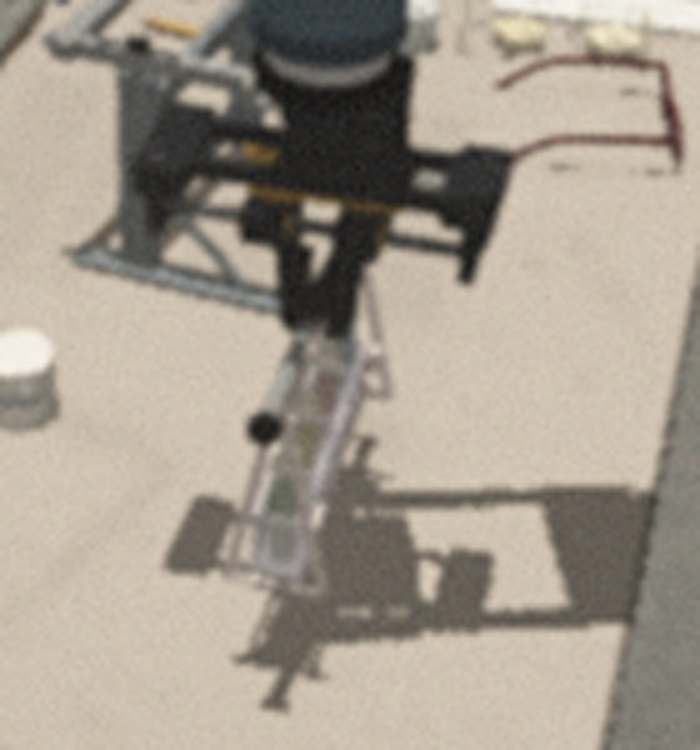

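View pics/w2.png

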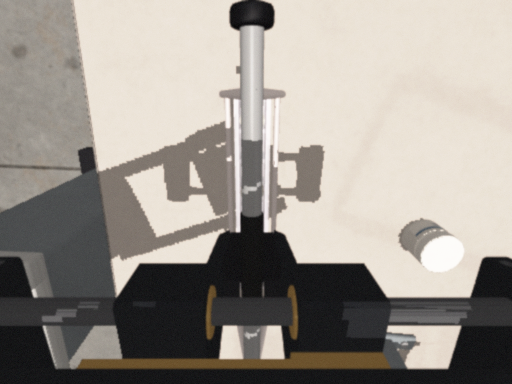

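Call:
drive_tool(
  increments=[
    [[-0.4,0,-0.4],0.4,255],
    [[-0.8,0.1,-0.5],0.8,255],
    [[-1.3,0.1,-0.5],0.8,255],
    [[-1.8,0.1,-0.5],0.8,255],
    [[-2,0.1,-0.3],0.8,255],
    [[-2,0.1,-0.2],0.8,255],
    [[-2,0.1,-0.1],0.8,255],
    [[-2,0.1,0],0.6,255],
  ],
)

```text
time_s: 5.55
tcp_pos: [0.4522, 0.17, 0.2238]
orientation: [-2.296, -2.14, 0.023]
ft_force: [0.2, -0.1, -4.6]
opening: 0.0103
```

Call:
drive_tool(
  increments=[
    [[-2,0.1,0],0,255],
    [[-2,0.1,0],0,255],
    [[-2,0.1,0],0,255],
    [[-2,0.1,0],0,255],
    [[-2,0.1,0],0,255],
    [[-2,0.1,0],0,255],
    [[-1.5,0,0],0,255],
    [[-1,0,0],0,255],
  ],
)

```text
time_s: 6.35
tcp_pos: [0.4444, 0.0103, 0.2274]
orientation: [2.311, 2.127, -0.025]
ft_force: [0.1, 0.8, -4.4]
opening: 0.0104
```

```bash
python3 - <<'E'
from h import *
go(.47,-.034,.225,-3.8)
E
```

```text
t 6.35 pos [0.4444 0.0103 0.2274] yang -4.76 tilt [-0.0113 -0.0114] F [ 0.06  0.76 -4.43] Tq [-0.03   0.036 -0.003] op 0.0104
tool cm [-4.19  2.92  0.26] twist -0.96
```

Call:
drive_tool(
  increments=[
    [[-1,0.3,0.1],-0.3,255],
    [[-1,0.4,0],-0.3,255],
    [[-0.9,0.4,0],-0.2,255],
    [[-0.6,0.4,0],0,255],
    [[-0.3,0.4,0],0,255],
    [[0,0.3,0],0,255],
  ],
)

```text
time_s: 6.95
tcp_pos: [0.4646, -0.0338, 0.2268]
orientation: [2.298, 2.141, -0.025]
ft_force: [0.3, 0.4, -5.2]
opening: 0.0103
```

```bash
python3 - <<'E'
from h import *
go(.49,-.034,.222,-3.8)
cap('top','t3'); crop('t3','t3c',220,340,110,230,6)
cap('wrist','w3')
P=pts('wrist','w3'); cv2.imwrite('pics/w3c.png',cv2.resize(cv2.imread('pics/w3.png'),None,fx=1.5,fy=1.5))
E
```

```text
t 6.95 pos [ 0.4646 -0.0338  0.2268] yang -4.06 tilt [-0.0108 -0.0114] F [ 0.26  0.45 -5.24] Tq [-0.051  0.045  0.032] op 0.0103
tool cm [0.17 2.54 0.46] twist -0.26
```

View pics/t3c.png

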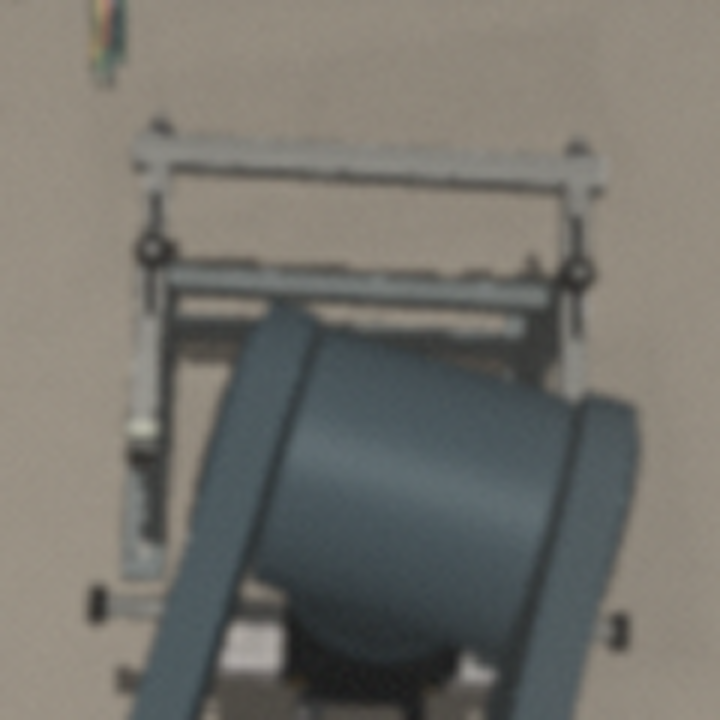

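View pics/w3c.png

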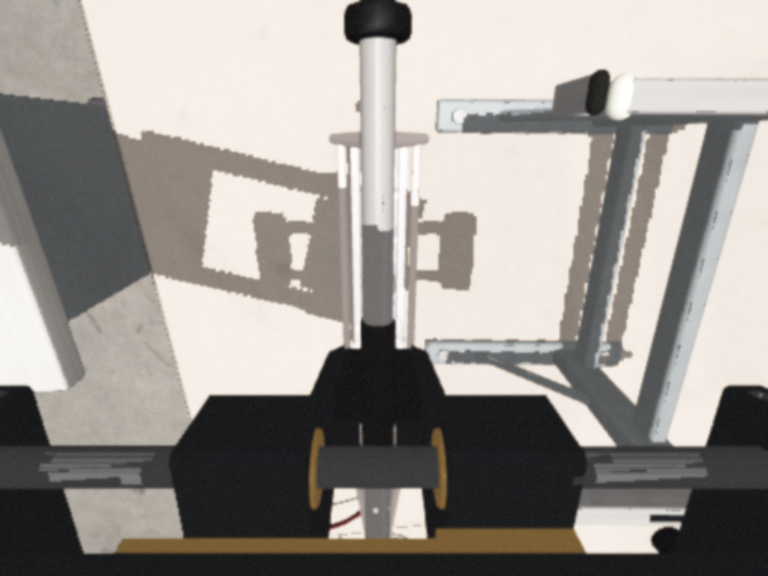

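```bash
python3 - <<'E'
from h import *
P=pts('wrist','w3'); f=np.load('pics/w3.npz'); M=R.from_rotvec(f['o']).as_matrix()
im=f['im'].astype(int).sum(2)
for n,(u0,u1,v0,v1) in dict(lip=(392,406,48,77),catch=(406,424,48,80),shank=(430,500,50,82),bar=(240,264,30,75),knob=(228,276,2,26),frame=(222,286,87,96)).items():
    q=P[v0:v1,u0:u1].reshape(-1,3); q=q[q[:,2]>.16]
    t=(q-f['p'])@M
    print(n,len(q),'world med',np.median(q,0).round(4),'tool',np.percentile(t,[3,50,97],axis=0).round(4).tolist(),'w',np.percentile(q,[3,97],axis=0).round(4).tolist())
crop('w3','w3d',370,470,35,100,7)
E
```

```text
lip 400 world med [0.5453 0.0608 0.1945] tool [[0.0944, 0.0714, 0.0286], [0.1003, 0.0736, 0.0305], [0.1064, 0.0869, 0.0491]] w [[0.543, 0.0546, 0.1758], [0.5579, 0.067, 0.1964]]
catch 515 world med [0.5604 0.0599 0.1817] tool [[0.0937, 0.0856, 0.0408], [0.1006, 0.0889, 0.0432], [0.1076, 0.0935, 0.047]] w [[0.5571, 0.053, 0.1778], [0.5646, 0.0668, 0.184]]
shank 1809 world med [0.5868 0.0577 0.1828] tool [[0.0947, 0.0973, 0.0405], [0.1004, 0.1154, 0.0418], [0.1064, 0.1334, 0.0513]] w [[0.5687, 0.0512, 0.1732], [0.6047, 0.0641, 0.1841]]
bar 1080 world med [0.4726 0.0669 0.2255] tool [[0.0932, -0.0042, -0.0015], [0.1009, 0.0004, 0.0002], [0.1083, 0.005, 0.0032]] w [[0.4679, 0.0591, 0.2225], [0.4771, 0.0743, 0.2272]]
knob 1070 world med [0.4734 0.0794 0.2285] tool [[0.1102, -0.0078, -0.0053], [0.1133, 0.0004, -0.003], [0.117, 0.0086, 0.0028]] w [[0.4653, 0.076, 0.2227], [0.4817, 0.083, 0.2309]]
frame 402 world med [0.4717 0.0522 0.2227] tool [[0.0848, -0.0126, -0.0014], [0.0863, 0.0006, 0.0032], [0.0883, 0.0141, 0.0614]] w [[0.4581, 0.05, 0.1644], [0.4845, 0.0543, 0.2272]]
```

View pics/w3d.png

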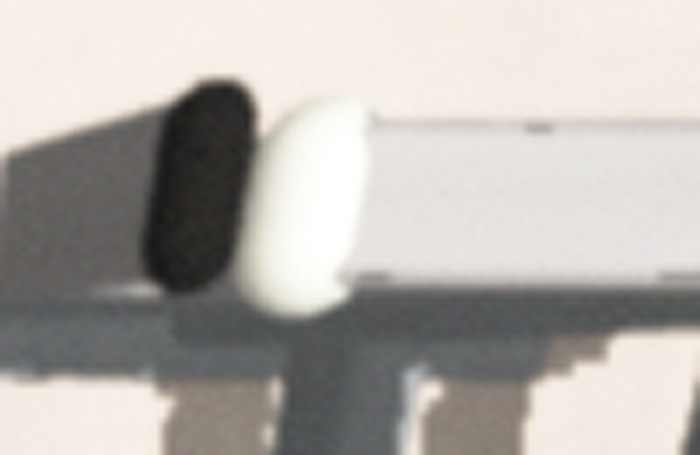

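```bash
python3 - <<'E'
from h import *
P=pts('wrist','w3')
for u,v in [(412,130),(408,160),(465,160),(470,130),(450,220),(385,245),(310,78),(312,236)]: print(u,v,P[v,u].round(3))
P=pts('top','top0')
m=(P[...,2]>.03)&(P[...,2]<.15)&(P[...,0]>.5)&(P[...,0]<.68)&(P[...,1]>-.12)&(P[...,1]<.04)
q=P[m]; print(len(q)); 
for lo in np.arange(.5,.68,.01):
    s=(q[:,0]>=lo)&(q[:,0]<lo+.01)
    if s.any(): print(lo.round(2),s.sum(),q[s][:,2].min().round(3),q[s][:,2].max().round(3))
E
```

```text
412 130 [0.64  0.001 0.042]
408 160 [ 0.639 -0.032  0.042]
465 160 [ 0.638 -0.012  0.128]
470 130 [0.639 0.012 0.125]
450 220 [ 0.635 -0.065  0.128]
385 245 [ 0.623 -0.139  0.043]
310 78 [0.536 0.062 0.012]
312 236 [ 0.539 -0.14   0.008]
501
0.62 17 0.035 0.133
0.63 274 0.03 0.137
0.64 199 0.036 0.138
0.65 11 0.038 0.133
```

Call:
drive_tool(
  increments=[
    [[0,0.7,0],0,255],
    [[0,1.3,0],0,255],
    [[0,1.6,0],0,255],
    [[0,1.6,0],0,255],
    [[0,1.6,0],0,255],
    [[0,1.2,0],0,255],
    [[0,0.6,0],0,255],
    [[0,0.2,0],0,255],
  ],
)

```text
time_s: 7.85
tcp_pos: [0.5574, -0.036, 0.2245]
orientation: [-2.292, -2.147, 0.024]
ft_force: [0.0, -0.0, -4.6]
opening: 0.0106
```

```bash
python3 - <<'E'
from h import *
f=np.load('pics/w3.npz'); M=R.from_rotvec(f['o']).as_matrix(); p=f['p']+M@np.array([0,.097,0]); p[2]=.21
go(*p,-4.06)
cap('wrist','w4')
P=pts('wrist','w4'); f=np.load('pics/w4.npz'); M=R.from_rotvec(f['o']).as_matrix()
t=(P-f['p'])@M; m=(t[...,2]>.008)&(t[...,2]<.05)&(t[...,0]>.09)&(t[...,0]<.12)
c=f['im'].astype(int).sum(2)
for lo in np.arange(-.04,.06,.005):
    s=m&(t[...,1]>=lo)&(t[...,1]<lo+.005)
    if s.any(): print(lo.round(3),s.sum(),np.percentile(t[s],[5,50,95],axis=0).round(4).tolist(),int(c[s].mean()))
cv2.imwrite('pics/w4c.png',cv2.resize(cv2.imread('pics/w4.png'),None,fx=1.5,fy=1.5))
E
```

```text
t 7.85 pos [ 0.5574 -0.036   0.2245] yang -3.77 tilt [-0.012  -0.0099] F [ 0.02 -0.02 -4.56] Tq [-0.024  0.075 -0.013] op 0.0106
tool cm [-0.41  0.49  1.45] twist 0.29
-0.025 7 [[0.0926, -0.0202, 0.0298], [0.0939, -0.0201, 0.0301], [0.0966, -0.02, 0.0306]] 340
-0.02 282 [[0.0906, -0.0196, 0.0275], [0.0967, -0.0172, 0.0287], [0.1025, -0.0153, 0.0302]] 156
-0.015 138 [[0.0913, -0.0149, 0.0285], [0.0966, -0.0141, 0.0324], [0.1014, -0.0139, 0.048]] 224
-0.005 1 [[0.1105, -0.0048, 0.0081], [0.1105, -0.0048, 0.0081], [0.1105, -0.0048, 0.0081]] 346
0.005 145 [[0.091, 0.0071, 0.0394], [0.0965, 0.0083, 0.0405], [0.1018, 0.0099, 0.0419]] 699
0.01 217 [[0.091, 0.0103, 0.0397], [0.0961, 0.0125, 0.0407], [0.1015, 0.0147, 0.0417]] 698
0.015 223 [[0.091, 0.0152, 0.0395], [0.0965, 0.0175, 0.0404], [0.1015, 0.0198, 0.0419]] 704
0.02 218 [[0.091, 0.0203, 0.0394], [0.096, 0.0225, 0.0406], [0.1014, 0.0247, 0.0417]] 703
0.025 228 [[0.0909, 0.0252, 0.0392], [0.0964, 0.0275, 0.0405], [0.1015, 0.0298, 0.0417]] 695
0.03 229 [[0.0905, 0.0303, 0.0394], [0.0961, 0.0325, 0.0404], [0.1015, 0.0347, 0.0416]] 689
0.035 234 [[0.0904, 0.0353, 0.0391], [0.096, 0.0375, 0.0402], [0.1015, 0.0397, 0.042]] 684
0.04 224 [[0.0904, 0.0403, 0.0391], [0.096, 0.0425, 0.0403], [0.1014, 0.0448, 0.0419]] 686
0.045 213 [[0.0905, 0.0451, 0.039], [0.0959, 0.0474, 0.0401], [0.1009, 0.0497, 0.0413]] 696
0.05 224 [[0.0909, 0.0503, 0.0388], [0.0959, 0.0525, 0.0401], [0.101, 0.0548, 0.0413]] 540
0.055 213 [[0.0909, 0.0553, 0.0387], [0.0964, 0.0576, 0.0399], [0.1011, 0.0598, 0.041]] 448
```

View pics/w4c.png

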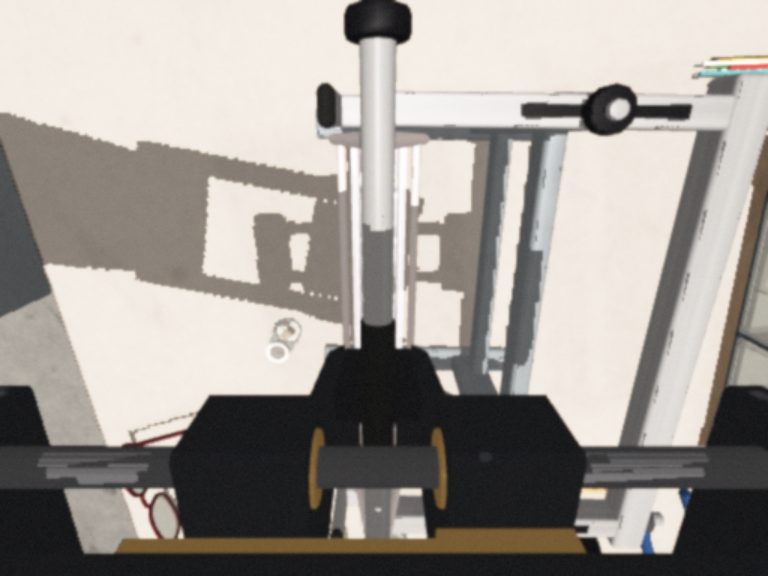

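Call:
drive_tool(
  increments=[
    [[-0.3,0.5,0],0.2,255],
    [[-0.1,0.3,0.4],0,255],
    [[0,0,0.8],0,255],
    [[0,0,0.8],0,255],
    [[0,0,0.3],0,255],
  ],
)

```text
time_s: 8.4
tcp_pos: [0.5641, -0.0409, 0.1996]
orientation: [-2.296, -2.142, 0.025]
ft_force: [-1.3, -0.2, -4.9]
opening: 0.0106
```

```bash
python3 - <<'E'
from h import *
go(.564,-.0405,.195,-4.0)
E
```

```text
t 8.40 pos [ 0.5641 -0.0409  0.1996] yang -3.98 tilt [-0.0125 -0.0098] F [-1.31 -0.24 -4.86] Tq [0.003 0.094 0.033] op 0.0106
tool cm [ 0.04 -0.01  0.46] twist 0.02
```

Call:
drive_tool(
  increments=[
    [[0,0,0.2],0,255],
    [[0,0,0.1],0,255],
    [[0,0,0.1],0,255],
    [[0,0,0],0,255],
  ],
)

```text
time_s: 8.8
tcp_pos: [0.5632, -0.0407, 0.1942]
orientation: [-2.295, -2.141, 0.027]
ft_force: [-0.1, 0.4, -4.3]
opening: 0.0105
```

```bash
python3 - <<'E'
from h import *
go(.564,-.0405,.193,-4.0)
E
```

```text
t 8.80 pos [ 0.5632 -0.0407  0.1942] yang -3.99 tilt [-0.0146 -0.0093] F [-0.07  0.37 -4.33] Tq [-0.085  0.092  0.036] op 0.0105
tool cm [0.03 0.08 0.12] twist 0.01
```

Call:
drive_tool(
  increments=[
    [[0,0.05,0.05],0,255],
    [[0,0.05,0.05],0,255],
  ],
)

```text
time_s: 9.0
tcp_pos: [0.5644, -0.0409, 0.1937]
orientation: [-2.295, -2.141, 0.026]
ft_force: [-1.2, -0.0, -2.7]
opening: 0.0106
```

Call:
drive_tool(
  increments=[
    [[0,0,0.05],0,255],
  ],
)

```text
time_s: 9.1
tcp_pos: [0.5645, -0.0409, 0.1936]
orientation: [-2.296, -2.141, 0.026]
ft_force: [-2.2, 1.2, 0.1]
opening: 0.0106
```

```bash
python3 - <<'E'
from h import *
go(.564,-.0405,.193,-4.0)
E
```

```text
t 9.10 pos [ 0.5645 -0.0409  0.1936] yang -3.99 tilt [-0.0136 -0.0096] F [-2.22  1.15  0.07] Tq [-0.018  0.366  0.028] op 0.0106
tool cm [ 0.03 -0.06  0.07] twist 0.01
```

Call:
drive_tool(
  increments=[
    [[0,-0.2,-0.05],0,255],
    [[0,-0.35,-0.02],0,255],
    [[0,-0.35,0],0,255],
    [[0,-0.2,0],0,255],
  ],
)

```text
time_s: 9.5
tcp_pos: [0.553, -0.0401, 0.1946]
orientation: [-2.296, -2.142, 0.025]
ft_force: [1.0, -0.7, -5.2]
opening: 0.0103
```

```bash
python3 - <<'E'
from h import *
go(.5475,-.0395,.19,-4.0)
E
```

```text
t 9.50 pos [ 0.553  -0.0401  0.1946] yang -3.98 tilt [-0.0129 -0.0098] F [ 0.98 -0.74 -5.17] Tq [-0.019  0.081  0.046] op 0.0103
tool cm [ 0.03 -0.55  0.46] twist 0.02
```

Call:
drive_tool(
  increments=[
    [[0,-0.15,0.05],0,255],
    [[0,-0.1,0.05],0,255],
    [[0,-0.1,0.05],0,255],
  ],
)

```text
time_s: 9.8
tcp_pos: [0.5489, -0.0398, 0.1931]
orientation: [-2.296, -2.142, 0.025]
ft_force: [-0.2, -0.8, -4.7]
opening: 0.0106
```

Call:
drive_tool(
  increments=[
    [[0,-0.08,0.02],0,255],
  ],
)

```text
time_s: 9.9
tcp_pos: [0.548, -0.0398, 0.1928]
orientation: [-2.296, -2.142, 0.025]
ft_force: [-0.1, -0.3, -4.7]
opening: 0.0104
```

```bash
python3 - <<'E'
from h import *
go(.5475,-.0395,.19,-4.0)
E
```

```text
t 9.90 pos [ 0.548  -0.0398  0.1928] yang -3.99 tilt [-0.0129 -0.0098] F [-0.12 -0.28 -4.67] Tq [-0.067  0.115  0.002] op 0.0104
tool cm [ 0.03 -0.05  0.28] twist 0.01
```

Call:
drive_tool(
  increments=[
    [[0,-0.08,0.02],0,255],
    [[0,-0.05,0.02],0,255],
  ],
)

```text
time_s: 10.1
tcp_pos: [0.5466, -0.0397, 0.1923]
orientation: [-2.296, -2.142, 0.025]
ft_force: [-0.3, -0.1, -5.0]
opening: 0.0106
```

Call:
drive_tool(
  increments=[
    [[0,-0.05,0.02],0,255],
  ],
)

```text
time_s: 10.2
tcp_pos: [0.5463, -0.0397, 0.1922]
orientation: [-2.296, -2.142, 0.025]
ft_force: [1.3, 0.3, -5.2]
opening: 0.0107
```

```bash
python3 - <<'E'
from h import *
go(.5475,-.0395,.19,-4.0)
E
```

```text
t 10.20 pos [ 0.5463 -0.0397  0.1922] yang -3.99 tilt [-0.0123 -0.0098] F [ 1.32  0.33 -5.16] Tq [-0.008 -0.065 -0.051] op 0.0107
tool cm [0.03 0.12 0.22] twist 0.01
```

Call:
drive_tool(
  increments=[
    [[0,-0.05,0.02],0,255],
  ],
)

```text
time_s: 10.3
tcp_pos: [0.5459, -0.0397, 0.1921]
orientation: [-2.297, -2.142, 0.024]
ft_force: [0.8, -0.0, -5.3]
opening: 0.0107
```

```bash
python3 - <<'E'
from h import *
st()
E
```

```text
t 10.30 pos [ 0.5459 -0.0397  0.1921] yang -4.00 tilt [-0.0118 -0.0098] F [ 0.79 -0.02 -5.27] Tq [-0.035 -0.047 -0.074] op 0.0107
```

Call:
drive_tool(
  increments=[
    [[0,-0.05,0.02],0,255],
  ],
)

```text
time_s: 10.4
tcp_pos: [0.5457, -0.0397, 0.192]
orientation: [-2.297, -2.142, 0.023]
ft_force: [2.5, 0.2, -5.0]
opening: 0.0107
```

```bash
python3 - <<'E'
from h import *
st()
E
```

```text
t 10.40 pos [ 0.5457 -0.0397  0.192 ] yang -4.01 tilt [-0.011  -0.0099] F [ 2.47  0.24 -5.01] Tq [ 0.011 -0.16  -0.077] op 0.0107
```

Call:
drive_tool(
  increments=[
    [[0,-0.03,0.03],0.3,255],
  ],
)

```text
time_s: 10.5
tcp_pos: [0.5457, -0.0397, 0.192]
orientation: [2.303, 2.136, -0.022]
ft_force: [1.1, 0.4, -3.3]
opening: 0.0109
```

```bash
python3 - <<'E'
from h import *
st()
E
```

```text
t 10.50 pos [ 0.5457 -0.0397  0.192 ] yang -4.32 tilt [-0.0101 -0.01  ] F [ 1.11  0.38 -3.33] Tq [ 0.035 -0.152 -0.02 ] op 0.0109
```

Call:
drive_tool(
  increments=[
    [[0,-0.03,0.03],0.3,255],
  ],
)

```text
time_s: 10.6
tcp_pos: [0.5457, -0.0397, 0.1919]
orientation: [2.309, 2.129, -0.021]
ft_force: [1.9, -0.9, -3.6]
opening: 0.0104
```

```bash
python3 - <<'E'
from h import *
st()
E
```

```text
t 10.60 pos [ 0.5457 -0.0397  0.1919] yang -4.65 tilt [-0.0093 -0.0101] F [ 1.9  -0.92 -3.58] Tq [-0.038 -0.15   0.031] op 0.0104
```

Call:
drive_tool(
  increments=[
    [[0,-0.03,0.03],0.3,255],
  ],
)

```text
time_s: 10.7
tcp_pos: [0.5457, -0.0397, 0.1918]
orientation: [2.314, 2.122, -0.021]
ft_force: [1.5, 0.5, -3.8]
opening: 0.0103
```

```bash
python3 - <<'E'
from h import *
st()
E
```

```text
t 10.70 pos [ 0.5457 -0.0397  0.1918] yang -4.96 tilt [-0.0085 -0.0102] F [ 1.51  0.49 -3.77] Tq [-0.026 -0.197  0.063] op 0.0103
```

Call:
drive_tool(
  increments=[
    [[0,-0.03,0.1],-0.4,255],
  ],
)

```text
time_s: 10.8
tcp_pos: [0.5457, -0.0398, 0.1911]
orientation: [2.306, 2.13, -0.02]
ft_force: [1.4, -0.1, -3.4]
opening: 0.0104
```

```bash
python3 - <<'E'
from h import *
st()
E
```

```text
t 10.80 pos [ 0.5457 -0.0398  0.1911] yang -4.56 tilt [-0.0076 -0.0105] F [ 1.44 -0.06 -3.36] Tq [-0.051 -0.232 -0.056] op 0.0104
```

Call:
drive_tool(
  increments=[
    [[0,-0.03,0.1],0,255],
  ],
)

```text
time_s: 10.9
tcp_pos: [0.5457, -0.0398, 0.1903]
orientation: [2.305, 2.129, -0.019]
ft_force: [3.1, 0.1, -2.5]
opening: 0.0107
```

```bash
python3 - <<'E'
from h import *
st()
E
```

```text
t 10.90 pos [ 0.5457 -0.0398  0.1903] yang -4.54 tilt [-0.0068 -0.0107] F [ 3.09  0.14 -2.53] Tq [-0.067 -0.295  0.016] op 0.0107
```

Call:
drive_tool(
  increments=[
    [[0,-0.02,0.1],0,255],
  ],
)

```text
time_s: 11.0
tcp_pos: [0.5457, -0.0399, 0.1895]
orientation: [2.305, 2.129, -0.019]
ft_force: [1.9, -0.3, -0.9]
opening: 0.0106
```

```bash
python3 - <<'E'
from h import *
st()
E
```

```text
t 11.00 pos [ 0.5457 -0.0399  0.1895] yang -4.54 tilt [-0.0062 -0.0109] F [ 1.88 -0.29 -0.93] Tq [ 0.035 -0.118 -0.01 ] op 0.0106
```

Call:
drive_tool(
  increments=[
    [[0,0,0.12],0,255],
  ],
)

```text
time_s: 11.1
tcp_pos: [0.5457, -0.0399, 0.1889]
orientation: [2.305, 2.129, -0.019]
ft_force: [-3.1, 1.6, 6.7]
opening: 0.0108
```

Call:
drive_tool(
  increments=[
    [[0,0,0.15],0,255],
  ],
)

```text
time_s: 11.2
tcp_pos: [0.5457, -0.04, 0.1884]
orientation: [2.304, 2.129, -0.019]
ft_force: [-3.0, 1.5, 6.8]
opening: 0.0098
```

Call:
drive_tool(
  increments=[
    [[0,0,0.15],0,255],
  ],
)

```text
time_s: 11.3
tcp_pos: [0.5456, -0.0399, 0.1879]
orientation: [2.304, 2.129, -0.019]
ft_force: [-2.8, 2.0, 6.3]
opening: 0.0105
```

```bash
python3 - <<'E'
from h import *
st()
E
```

```text
t 11.30 pos [ 0.5456 -0.0399  0.1879] yang -4.52 tilt [-0.0062 -0.0114] F [-2.83  1.96  6.28] Tq [0.158 0.483 0.005] op 0.0105
```

Call:
drive_tool(
  increments=[
    [[0,0,0.2],0,255],
  ],
)

```text
time_s: 11.4
tcp_pos: [0.5456, -0.04, 0.187]
orientation: [2.304, 2.129, -0.019]
ft_force: [-2.0, 1.3, 5.8]
opening: 0.0104
```

```bash
python3 - <<'E'
from h import *
st()
E
```

```text
t 11.40 pos [ 0.5456 -0.04    0.187 ] yang -4.51 tilt [-0.0061 -0.0117] F [-2.04  1.28  5.85] Tq [ 0.063  0.316 -0.028] op 0.0104
```

Call:
drive_tool(
  increments=[
    [[0,0,0.2],0,255],
  ],
)

```text
time_s: 11.5
tcp_pos: [0.5456, -0.0401, 0.1856]
orientation: [2.303, 2.129, -0.02]
ft_force: [-0.5, 0.1, 4.4]
opening: 0.0102
```

```bash
python3 - <<'E'
from h import *
st()
E
```

```text
t 11.50 pos [ 0.5456 -0.0401  0.1856] yang -4.50 tilt [-0.006 -0.012] F [-0.45  0.13  4.39] Tq [0.024 0.23  0.013] op 0.0102
```

Call:
drive_tool(
  increments=[
    [[0,0,0.2],0,255],
  ],
)

```text
time_s: 11.6
tcp_pos: [0.5456, -0.0401, 0.1839]
orientation: [2.303, 2.129, -0.02]
ft_force: [-0.5, 0.5, 0.2]
opening: 0.0099
```

```bash
python3 - <<'E'
from h import *
st()
E
```

```text
t 11.60 pos [ 0.5456 -0.0401  0.1839] yang -4.50 tilt [-0.0058 -0.0121] F [-0.45  0.48  0.16] Tq [ 0.035  0.144 -0.055] op 0.0099
```

Call:
drive_tool(
  increments=[
    [[0,0,0.15],0,255],
  ],
)

```text
time_s: 11.7
tcp_pos: [0.5456, -0.0401, 0.1821]
orientation: [2.303, 2.129, -0.019]
ft_force: [0.3, 0.7, 4.3]
opening: 0.0098
```

Call:
drive_tool(
  increments=[
    [[0,0,0.15],0,255],
  ],
)

```text
time_s: 11.8
tcp_pos: [0.5457, -0.0401, 0.181]
orientation: [2.303, 2.129, -0.019]
ft_force: [-3.1, 2.2, 6.8]
opening: 0.0104
```

Call:
drive_tool(
  increments=[
    [[0,0,0.15],0,255],
  ],
)

```text
time_s: 11.9
tcp_pos: [0.5457, -0.04, 0.1798]
orientation: [2.303, 2.129, -0.019]
ft_force: [-2.1, 1.8, 3.8]
opening: 0.0103
```

```bash
python3 - <<'E'
from h import *
st()
E
```

```text
t 11.90 pos [ 0.5457 -0.04    0.1798] yang -4.49 tilt [-0.0055 -0.0119] F [-2.12  1.76  3.82] Tq [ 0.136  0.482 -0.017] op 0.0103
```

Call:
drive_tool(
  increments=[
    [[0,0,0.15],0,255],
  ],
)

```text
time_s: 12.0
tcp_pos: [0.5457, -0.0399, 0.1785]
orientation: [2.303, 2.129, -0.019]
ft_force: [-1.2, 2.0, 3.7]
opening: 0.0105
```

Call:
drive_tool(
  increments=[
    [[0,0,0.15],0,255],
  ],
)

```text
time_s: 12.1
tcp_pos: [0.5457, -0.0398, 0.1769]
orientation: [2.303, 2.13, -0.019]
ft_force: [0.2, 2.2, -0.1]
opening: 0.0106
```

Call:
drive_tool(
  increments=[
    [[0,0,0.12],0,255],
  ],
)

```text
time_s: 12.2
tcp_pos: [0.5458, -0.0397, 0.1758]
orientation: [2.303, 2.13, -0.019]
ft_force: [-4.6, 2.1, 11.6]
opening: 0.0107
```

```bash
python3 - <<'E'
from h import *
st()
cap('wrist','w5')
P=pts('wrist','w5'); f=np.load('pics/w5.npz'); M=R.from_rotvec(f['o']).as_matrix()
cv2.imwrite('pics/w5c.png',cv2.resize(cv2.imread('pics/w5.png'),None,fx=1.5,fy=1.5))
cap('side','s5'); crop('s5','s5c',190,330,120,260,5)
cap('top','t5'); crop('t5','t5c',220,340,110,230,6)
E
```

```text
t 12.20 pos [ 0.5458 -0.0397  0.1758] yang -4.48 tilt [-0.0054 -0.0116] F [-4.57  2.1  11.61] Tq [ 0.057  0.733 -0.032] op 0.0107
```

View pics/w5c.png

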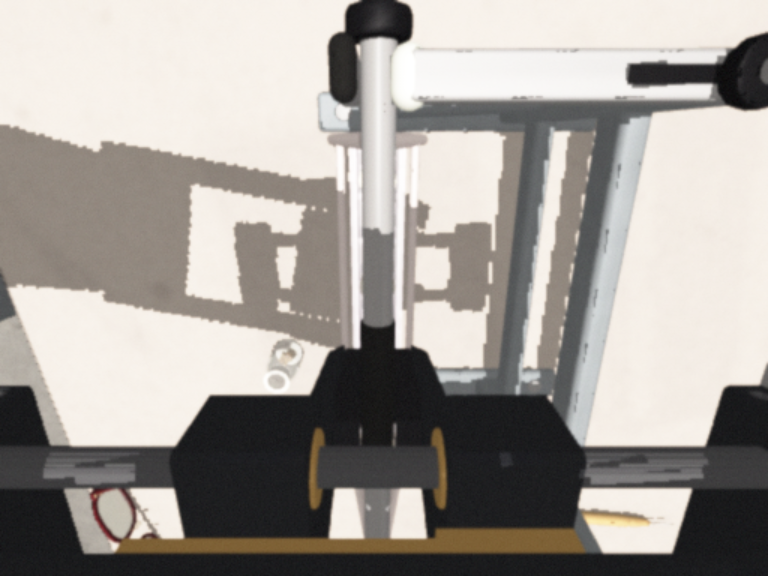

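View pics/s5c.png

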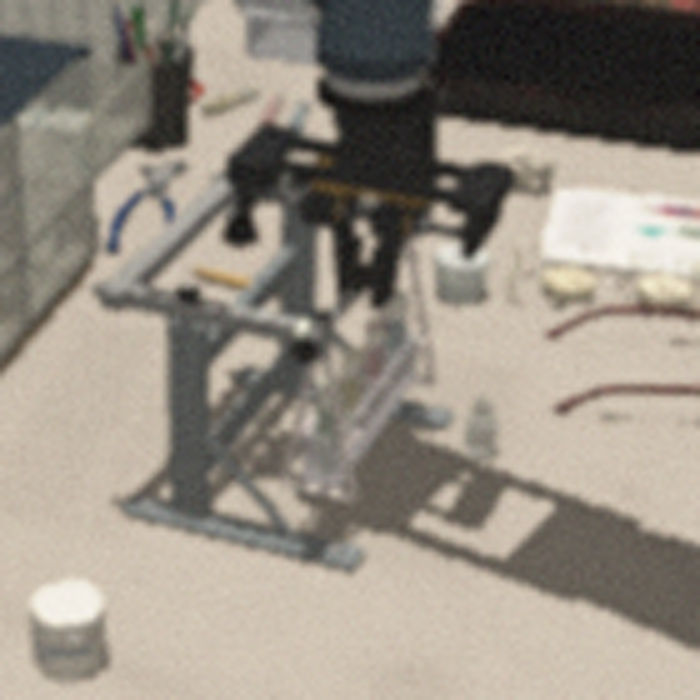

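View pics/t5c.png

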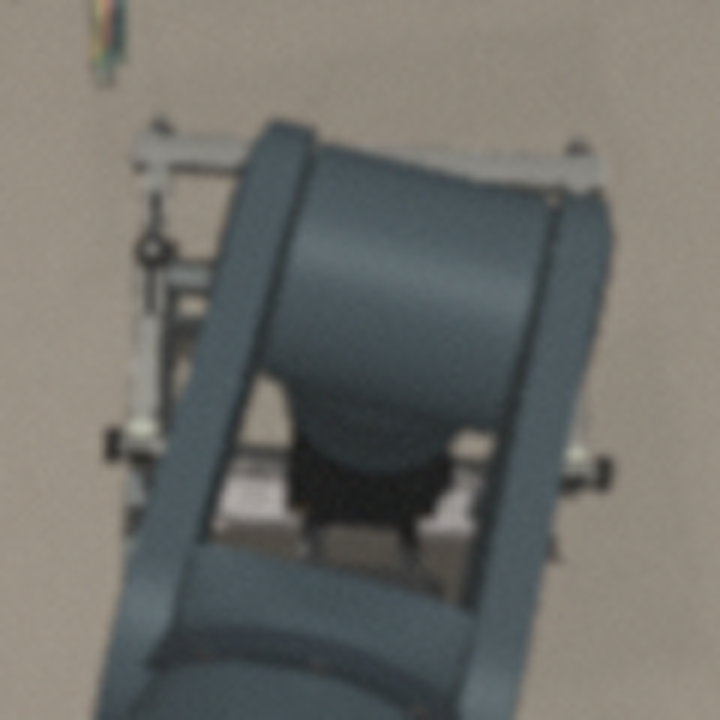

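```bash
python3 - <<'E'
from h import *
st()
P=pts('top','t5'); f=np.load('pics/t5.npz'); c=f['im'].astype(int).sum(2)
for n,u0,u1,v0,v1 in (('L',236,248,180,190),('R',312,325,184,194)):
    print(n)
    for v in range(v0,v1): print(v,' '.join('%4d/%3d'%(P[v,u,2]*1000,c[v,u]) for u in range(u0,u1)))
Pw=pts('wrist','w5'); g=np.load('pics/w5.npz')
q=Pw[30:85,246:258].reshape(-1,3); print('wrist bar', [ (round(float(np.median(Pw[v,246:258,1])),3), round(float(np.median(Pw[v,246:258,2])),4)) for v in range(28,150,10)])
q=Pw[2:24,240:264]; print('knob z',np.percentile(q[...,2],[50,90]))
E
```

```text
t 12.35 pos [ 0.5458 -0.0397  0.176 ] yang -4.47 tilt [-0.0054 -0.0117] F [-2.75  1.85  4.71] Tq [ 0.073  0.393 -0.056] op 0.0104
L
180    0/428    1/409    0/385    0/381    0/389  183/434 1217/495  181/512  184/496  181/422    7/305   10/216
181    2/419    3/352  174/284  173/274    0/344  180/432  180/501  182/525  180/517  181/445    9/326    8/224
182    0/398  174/302  178/189  177/191    0/291  178/374  181/429  181/454  175/444  180/397   12/313    6/252
183    2/403  179/291  179/171  177/188  173/287  175/338  174/358  176/374  176/378  174/381  170/354  175/302
184    0/401  178/288  180/160  178/196  174/278  173/298  178/300  176/307  174/326  176/365  172/372  547/327
185    3/400  182/274  175/161  177/169  178/239  192/228  195/202  197/208  192/224  193/273  174/307  546/287
186    1/395  173/303  173/225  174/234    1/269  192/228  197/162  196/141  194/146  188/188  170/233  547/247
187    0/411    3/371   -3/334    0/342   -4/345  183/288  183/211  183/179  184/173  162/183  548/218  552/245
188   -3/425   -1/422   -2/411   -5/409    5/397  166/339  165/272  171/
[... 923 characters left out ...]
5/170  193/213  172/235  174/197  183/162  176/236   -1/338    0/398    0/405
191  540/250  187/208  186/186  187/190  188/232    2/271    2/280  174/251  178/232  175/286    2/369   -2/399    2/407
192  540/259  168/255  172/257  173/278  172/318   -3/360   -2/369    1/344    0/339    0/365   -1/395    2/404    0/405
193  544/290    0/328    4/345    0/352   -3/375    1/401   -1/405    0/402    2/390    2/404    0/401    5/407    4/401
wrist bar [(0.069, 0.1755), (0.066, 0.1754), (0.062, 0.1755), (0.059, 0.1752), (0.055, 0.175), (0.051, 0.175), (0.047, 0.1754), (0.044, 0.1753), (0.04, 0.1753), (0.036, 0.1754), (0.031, 0.1751), (0.027, 0.1756), (0.023, 0.1757)]
knob z [0.1788756  0.17996324]
```

Call:
drive_tool(
  increments=[
    [[0,0,-0.08],0,255],
    [[0,0,-0.08],0,255],
  ],
)

```text
time_s: 12.55
tcp_pos: [0.5456, -0.0397, 0.1765]
orientation: [2.303, 2.13, -0.019]
ft_force: [2.5, 0.8, -5.0]
opening: 0.0104
```

```bash
python3 - <<'E'
from h import *
st()
E
```

```text
t 12.55 pos [ 0.5456 -0.0397  0.1765] yang -4.48 tilt [-0.0057 -0.0116] F [ 2.48  0.76 -5.  ] Tq [-0.195 -0.381 -0.03 ] op 0.0104
```

Call:
drive_tool(
  increments=[
    [[0,0,-0.07],0,255],
  ],
)

```text
time_s: 12.65
tcp_pos: [0.5456, -0.0397, 0.1765]
orientation: [2.303, 2.13, -0.019]
ft_force: [2.4, 1.1, -4.6]
opening: 0.0105
```

```bash
python3 - <<'E'
from h import *
st()
E
```

```text
t 12.65 pos [ 0.5456 -0.0397  0.1765] yang -4.48 tilt [-0.0058 -0.0115] F [ 2.43  1.06 -4.64] Tq [-0.15  -0.406 -0.034] op 0.0105
```

Call:
drive_tool(
  increments=[
    [[0,0,-0.05],0,255],
  ],
)

```text
time_s: 12.75
tcp_pos: [0.5457, -0.0397, 0.1765]
orientation: [2.303, 2.13, -0.019]
ft_force: [2.9, -0.0, -5.2]
opening: 0.0106
```

```bash
python3 - <<'E'
from h import *
st()
E
```

```text
t 12.75 pos [ 0.5457 -0.0397  0.1765] yang -4.48 tilt [-0.0059 -0.0114] F [ 2.94 -0.02 -5.23] Tq [-0.15  -0.358 -0.001] op 0.0106
```

Call:
drive_tool(
  increments=[
    [[0,0,-0.15],0,255],
  ],
)

```text
time_s: 12.85
tcp_pos: [0.5456, -0.0397, 0.1773]
orientation: [2.304, 2.13, -0.019]
ft_force: [6.3, -0.3, -10.4]
opening: 0.0107
```

```bash
python3 - <<'E'
from h import *
st()
E
```

```text
t 12.85 pos [ 0.5456 -0.0397  0.1773] yang -4.49 tilt [-0.0062 -0.0112] F [  6.33  -0.3  -10.38] Tq [-0.254 -0.705 -0.018] op 0.0107
```

Call:
drive_tool(
  increments=[
    [[0,0,-0.15],0,255],
  ],
)

```text
time_s: 12.95
tcp_pos: [0.5455, -0.0397, 0.1779]
orientation: [2.304, 2.13, -0.019]
ft_force: [7.3, -1.3, -16.4]
opening: 0.0107
```

```bash
python3 - <<'E'
from h import *
st()
E
```

```text
t 12.95 pos [ 0.5455 -0.0397  0.1779] yang -4.50 tilt [-0.0065 -0.011 ] F [  7.29  -1.34 -16.39] Tq [-0.292 -1.108  0.035] op 0.0107
```

Call:
drive_tool(
  increments=[
    [[0,0,0.12],0,255],
    [[0,0,0.1],0,255],
  ],
)

```text
time_s: 13.15
tcp_pos: [0.5457, -0.0398, 0.1761]
orientation: [2.304, 2.13, -0.019]
ft_force: [-1.1, 1.5, 4.7]
opening: 0.0105
```

Call:
drive_tool(
  increments=[
    [[0,0.02,0.08],0,255],
  ],
)

```text
time_s: 13.25
tcp_pos: [0.5457, -0.0398, 0.176]
orientation: [2.304, 2.13, -0.02]
ft_force: [-3.6, 0.6, 5.9]
opening: 0.0103
```

```bash
python3 - <<'E'
from h import *
st()
E
```

```text
t 13.25 pos [ 0.5457 -0.0398  0.176 ] yang -4.50 tilt [-0.0068 -0.0111] F [-3.59  0.58  5.93] Tq [ 0.034  0.603 -0.043] op 0.0103
```

```bash
python3 - <<'E'
from h import *
cap('top','t6'); P=pts('top','t6'); st()
L=P[183:185,242:246,2]; Rr=P[187:189,314:318,2]; print('bar top L',np.median(L),'R',np.median(Rr),'knobs',np.median(P[182:185,238:240,2]),np.median(P[187:190,319:321,2]))
E
```

```text
t 13.30 pos [ 0.5458 -0.0398  0.176 ] yang -4.50 tilt [-0.0067 -0.0111] F [-2.88  1.56  4.36] Tq [0.021 0.508 0.045] op 0.0106
bar top L 0.17485861575185635 R 0.17534352550420151 knobs 0.1786840916963307 0.17881405839256603
```

Call:
drive_tool(
  increments=[
    [[0,0,0],0,200],
    [[0,0,0],0,140],
    [[0,0,0],0,140],
    [[0,0,0],0,140],
  ],
)

```text
time_s: 13.7
tcp_pos: [0.5458, -0.0402, 0.1766]
orientation: [2.304, 2.129, -0.02]
ft_force: [-0.6, 0.2, 0.7]
opening: 0.0389
```

```bash
python3 - <<'E'
from h import *
st()
E
```

```text
t 13.70 pos [ 0.5458 -0.0402  0.1766] yang -4.50 tilt [-0.0062 -0.0119] F [-0.63  0.17  0.72] Tq [-0.044  0.053 -0.014] op 0.0389
```

Both ends read seated. Released; retreat up.

Call:
drive_tool(
  increments=[
    [[0,0,-0.5],0,140],
    [[0,0,-1.5],0,140],
    [[0,0,-2],0,140],
    [[0,0,-3],0,140],
    [[0,0,-3],0,140],
    [[0,0,-3],0,140],
    [[0,0,-2],0,140],
    [[0,0,-1],0,140],
  ],
)

```text
time_s: 14.5
tcp_pos: [0.5453, -0.0381, 0.342]
orientation: [2.307, 2.132, -0.024]
ft_force: [-0.6, 0.2, 0.3]
opening: 0.0395
```

Call:
drive_tool(
  increments=[
    [[0,-3,0],0,140],
    [[0,-4,0],0,140],
    [[0,-4,0],0,140],
    [[0,-3,0],0,140],
    [[0,-1,0],0,140],
    [[0,0,0],0,140],
  ],
)

```text
time_s: 15.1
tcp_pos: [0.3909, -0.0258, 0.3428]
orientation: [2.306, 2.131, -0.024]
ft_force: [-0.2, 0.2, 0.2]
opening: 0.0397
```

```bash
python3 - <<'E'
from h import *
st()
cap('top','t7'); P=pts('top','t7')
print('bar top L',np.median(P[183:185,242:246,2]),'R',np.median(P[187:189,314:318,2]),'knobs',np.median(P[182:185,238:240,2]),np.median(P[187:190,319:321,2]))
cap('side','s7'); crop('s7','s7c',190,330,120,260,5); cap('wrist','w7')
crop('t7','t7c',220,340,110,230,6)
a=np.load('pics/top0.npz')['im'].astype(int);b=np.load('pics/t7.npz')['im'].astype(int)
E
```

```text
t 15.10 pos [ 0.3909 -0.0258  0.3428] yang -4.52 tilt [-0.0102 -0.0112] F [-0.2   0.16  0.21] Tq [-0.03   0.069 -0.016] op 0.0397
bar top L 0.17621400410054222 R 0.17554578721428127 knobs 0.17856496560196577 0.1779207647418667
```

View pics/s7c.png

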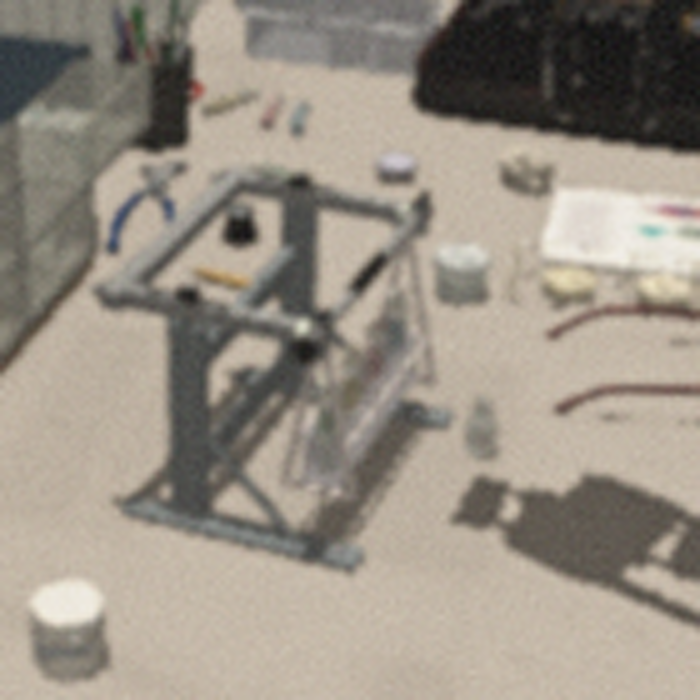

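View pics/w7.png

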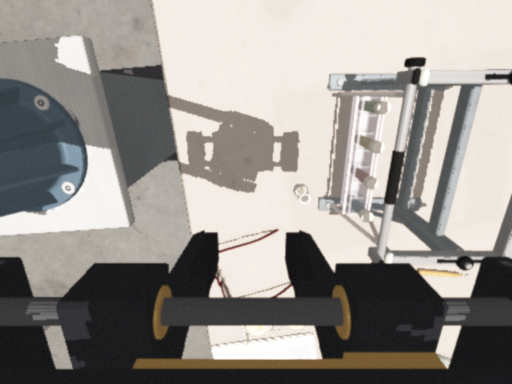

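View pics/t7.png

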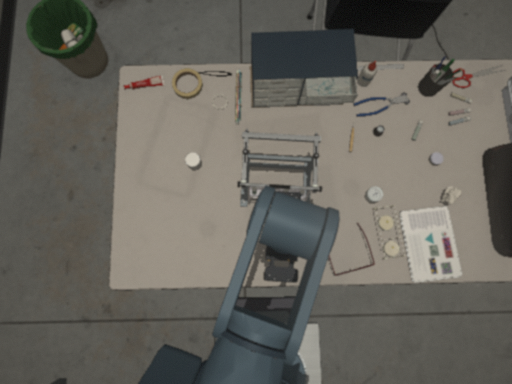

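```bash
python3 - <<'E'
from h import *
print(r.finish_job())
E
```

```text
the job is handed in; nothing more can be done
None
```

The rack is hanging on both hooks with both bar ends seated, and I handed the job in after about 15 s of robot time. No check failed.

- **Hanging:** I gripped the rubber sleeve, brought the rack in from the front and laid the bar on both shanks. I then drew it back until both lips pushed back at about 2 N. The left lip touched first, so I turned the bar about half a degree until both carried it evenly.
- **Pressing:** The bar snapped past the catches with a net push of about 11 N. Brief peaks reached about 16 N on the hooks at the bottom stop.
- **Before letting go:**
  - The top camera showed the bar top at 175 mm and the knob tops at 179 mm on both sides, which matches an axis at 170 mm.
  - The wrist camera agreed for the left end; it could not see the right end.
  - A lift test held against about 6 to 11 N with both ends carrying load. That was harder than the "light lift" I intended. I pressed the bar back down before opening the gripper.
- **After release:** The knob heights were unchanged within camera noise of about 1 mm. The four tubes were still standing in the rack, the pot, jar and vial were in place, and the gripper was clear.

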